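# Put the drawing tools away in their fitted pen rests

### The job

Clear up the four drawing tools: lay the paint brush, the pen, the black fineliner and the grey crayon each flat in the wooden pen rest that is made for its length, the longest tool in the longest rest and so on down to the shortest. Leave the cream glue stick that lies among them where it is.

Things in the scene. Friction and masses are not known exactly. Their poses are not given: they have to be found in the camera images.
- paint_brush: paint brush with pale wooden handle, metal ferrule and bristles, 162 mm long, 8 mm wide, 8 mm high, about 20 g; loose, lies flat on the table and does not roll. Origin: middle of its length, on its underside. y is its long axis, z up. Grasp across the middle from above. The longest of the four drawing tools.
- pen: slim pen with a blue barrel and pale tip end, 139 mm long, 9 mm wide, 9 mm high, about 20 g; loose, lies flat on the table and does not roll. Origin: middle of its length, on its underside. y is its long axis, z up. Grasp across the middle from above. The second longest.
- fineliner: black capped fineliner, 114 mm long, 10 mm wide, 10 mm high, about 20 g; loose, lies flat on the table and does not roll. Origin: middle of its length, on its underside. y is its long axis, z up. Grasp across the middle from above. The third longest.
- crayon: short thick grey crayon (oil pastel) with one blunt conical end, 66 mm long, 10 mm wide, 10 mm high, about 20 g; loose, lies flat on the table and does not roll. Origin: middle of its length, on its underside. y is its long axis, z up. Grasp across the middle from above. The shortest.
- rest_162: the longest dark wooden pen rest, fixed to the table: a low trough made to fit the paint brush. Inside 182 mm long and 26 mm wide, outside 192 x 36 mm; floor 5 mm above the table, rim 15 mm above the table. Both long sides have a 46 mm wide gap in the middle (down to the floor) for the fingers. Origin: centre of its underside, on the table. x is its long axis, z up.
- rest_139: the second longest dark wooden pen rest, fixed to the table: a low trough made to fit the pen. Inside 159 mm long and 26 mm wide, outside 169 x 36 mm; floor 5 mm above the table, rim 15 mm above the table. Both long sides have a 46 mm wide gap in the middle (down to the floor) for the fingers. Origin: centre of its underside, on the table. x is its long axis, z up.
- rest_114: the third longest dark wooden pen rest, fixed to the table: a low trough made to fit the fineliner. Inside 134 mm long and 26 mm wide, outside 144 x 36 mm; floor 5 mm above the table, rim 15 mm above the table. Both long sides have a 46 mm wide gap in the middle (down to the floor) for the fingers. Origin: centre of its underside, on the table. x is its long axis, z up.
- rest_66: the shortest dark wooden pen rest, fixed to the table: a low trough made to fit the crayon. Inside 86 mm long and 26 mm wide, outside 96 x 36 mm; floor 5 mm above the table, rim 15 mm above the table. Both long sides have a 46 mm wide gap in the middle (down to the floor) for the fingers. Origin: centre of its underside, on the table. x is its long axis, z up.
- glue_stick: plain cream hot-glue stick, 100 mm long, 11 mm thick, no tip or cap; loose, lies among the drawing tools, is not one of them and stays where it is. Origin: middle of its length, on its underside; y is its long axis. Two small loose painted eggs (35 mm long, 25 mm high) also lie on the table near the tools (one about x 0.475, y 0.222, the other about x 0.575, y 0.222) and have no part in the job.
There are look-alikes about, which are no part of the job. Leave any turquoise look-alike of the rest_66 alone.

How it is judged:
By the outcome, as a careful person would: the job done as asked, in the order asked, and still so for the second after the job is handed in, with the robot touching nothing.
It also fails if it takes over 115 s, if anything falls off the work surface, if the arm or the gripper's body presses on something with over 40 N, if the wrist force passes 120 N, or if a joint passes its speed limit or range.

### The arm

A 7-joint arm with a two-finger parallel gripper is mounted at the origin on a cart in front of the work surface, level with it; the furniture and walls round the work are solid. World frame = base frame: x ahead of the robot, y to its left, z up, the work surface at z = 0. Lengths are in mm, angles in rad, forces in N, time in s.
With the tool pointing down it reaches from about 400 to 850 mm from the base axis. Payload 4.5 kg.
Tool frame: the origin (TCP) lies between the finger pads; the fingertips stand 22 mm ahead of it and the grasp point (between the pads) lies 3 mm ahead of it; z points along the fingers, y is the line along which they close (so a half turn about z gives the same grasp; the last joint's range is limited). The gripper opens to 85 mm and grips with 20 to 120 N. Pads are 22 mm wide; open, the fingers measure 114 mm over their backs; the gripper's body (76 mm by 85 mm) begins 54 mm behind the grasp point. The pads swing forward as they close: fully open they stand 13 mm farther back than shut.
Start: joints at [-1.242, 0.689, -0.195, 1.565, 0.157, 0.902, -0.215], TCP at [181.573, 598.066, 253.317] pointing down, gripper open.
Joint ranges: [-3.01, 3.01], [-0.46, 2.08], [-1.47, 1.51], [0.13, 2.56], [-1, 4.14], [0.04, 2.09], [-2.66, 2.66]. Speed limits (rad/s): [2.57, 2.57, 3.14, 3.14, 3.14, 3.14, 3.14].

### API

Orientations are given as a unit quaternion [x, y, z, w].
In Python, from station import bot, planner, status, grab_frame, camera_info, ticket, find_in, masks_of gives the robot as it stands. Calls block until the motion is done:
- bot.goto(position, orientation): joint-space move of the TCP to a pose.
- bot.movel(position, orientation=None, velocity=150): straight line of the TCP; orientation=None keeps the orientation; velocity is the mean speed in mm/s.
- bot.move_joints(angles): joint-space move.
- bot.release() and bot.gripper_close(grip_force=None): open the fingers fully, or close them until they stop; grip_force is the grip in N (None keeps the last).
- bot.dwell(seconds).
- planner.ik(position, orientation): joint angles nearest the present ones, or None.
- status.observe(): the state.
- grab_frame(name): name is "scene" or "top" or "wrist"; returns the picture (400x640x3 uint8, red, green, blue); there is no depth.
- camera_info(name): a dict with "fx", "fy", "cx", "cy" (pixels), "D" ([k1, k2, p1, p2, k3] as OpenCV has them; the pictures are not rectified), "world_to_cam" (4x4, takes a point from world to camera coordinates); the wrist camera has in their place "hand_eye" (4x4, takes a point from camera to tool coordinates, whose origin is the TCP and whose axes are the flange's). Camera axes: x right, y down, z forward; pixel columns grow to the right and rows downward; lengths in mm; the calibration is good to about 2 mm. A picture is of the moment at which its call begins: read the wrist's pose just before it. camera_info takes no time and is no camera call.
A pose or a line that the arm cannot do raises bot.Unreachable and nothing moves.
- ticket.job_done(): hands the job in; it is judged then, once.
Trained networks look in the newest picture that a camera, given by its name, has taken for a name from the list of things; names that differ only in an ending like _2 or _b are one class to them, and where a whole thing is asked for, a point or a joint stands for the part that bears it (a point fixed in the world has none). Each returns a list of dicts, best first, with "confidence" (0 to 1); they miss things now and then, are a little off and sometimes report something else, mostly with a low value. They report only what shows in the picture. A call takes as long as a camera call. They do not tell look-alikes from the thing itself.
- find_in(camera, thing): "rect" ([centre column, centre row, width, height] in pixels, round what is visible of it).
- masks_of(camera, thing): "pixels" (400x640 bool, what is visible of it) and "rect" ([centre column, centre row, width, height] in pixels, round what is visible of it).
The state is a dict: "t": time; "qpos": joint angles; "qd": joint speeds; "joint_torque": joint torques, N m; "eef_pos": TCP position; "orientation": TCP orientation; "ft_force": force on the tool from outside, world axes, zero at the start; "wrist_torque": the same for the moment, N m; "finger_gap": finger opening in mm; "gripper_force": force on a finger pad.
Only numpy, scipy, OpenCV 4.12 (cv2) and the standard library are available. Lean on these libraries where they do the work, as an engineer would, in place of code of your own. Each camera call takes 0.05 s, during which the arm holds its last target. There are 200 camera calls.

## Working session

There is one attempt and no reset: what is moved stays moved. The work goes in short steps, each a Python script; the robot and the scene stay as the last script left them, time stands still between calls to the robot, and variables do not carry over. Pictures are saved under pics/ and viewed, at most 14 in all, crops included, and the job is handed in when it is done.

```bash
mkdir -p pics; python3 - <<'E'
from station import *
import cv2,numpy as np
for n in ("scene","top"):
    f=grab_frame(n); cv2.imwrite(f"pics/{n}0.png",f[:,:,::-1])
    c=camera_info(n); print(n,c["fx"],c["cx"],c["cy"],c["D"]); print(np.round(c["world_to_cam"],3).tolist())
    for t in ["paint_brush","pen","fineliner","crayon","glue_stick","rest_162","rest_139","rest_114","rest_66"]:
        print(t,[(np.round(d["rect"]).tolist(),round(d["confidence"],2)) for d in find_in(n,t)])
print(np.round(camera_info("wrist")["hand_eye"],3).tolist()); s=status.observe(); print(s["t"],s["orientation"],s["eef_pos"])
E
```

```text
scene 413.4007011938646 319.0214326285764 199.38412574748898 [-0.09489562  0.          0.          0.          0.        ]
[[-0.685, -0.728, 0.023, 361.307], [-0.474, 0.422, -0.773, 306.129], [0.553, -0.54, -0.634, 779.608], [0.0, 0.0, 0.0, 1.0]]
paint_brush [([315.0, 265.0, 34.0, 22.0], 0.72)]
pen [([201.0, 258.0, 17.0, 6.0], 0.58)]
fineliner [([225.0, 322.0, 43.0, 38.0], 0.56)]
crayon []
glue_stick [([214.0, 287.0, 38.0, 35.0], 0.54)]
rest_162 [([415.0, 163.0, 59.0, 32.0], 0.85), ([353.0, 159.0, 32.0, 18.0], 0.79), ([367.0, 193.0, 50.0, 30.0], 0.74), ([392.0, 176.0, 33.0, 22.0], 0.67), ([346.0, 216.0, 56.0, 34.0], 0.55)]
rest_139 [([415.0, 163.0, 59.0, 32.0], 0.85), ([353.0, 159.0, 32.0, 18.0], 0.79), ([367.0, 193.0, 50.0, 30.0], 0.74), ([392.0, 176.0, 33.0, 22.0], 0.67), ([346.0, 216.0, 56.0, 34.0], 0.55)]
rest_114 [([415.0, 163.0, 59.0, 32.0], 0.85), ([353.0, 159.0, 32.0, 18.0], 0.79), ([367.0, 193.0, 50.0, 30.0], 0.74), ([392.0, 176.0, 33.0, 22.0], 0.67), ([346.0, 216.0, 56.0, 34.0], 0.55)]
rest_66 [([415.0, 163.0, 59.0, 32.0], 0.85), ([353.0, 159.0, 32.0, 18.0], 0.79), ([367.0,
[... 845 characters left out ...]
1.0, 203.0, 17.0, 33.0], 0.79), ([416.0, 153.0, 22.0, 32.0], 0.79), ([457.0, 210.0, 13.0, 68.0], 0.63)]
rest_114 [([382.0, 206.0, 19.0, 58.0], 0.94), ([340.0, 218.0, 16.0, 60.0], 0.92), ([421.0, 203.0, 17.0, 33.0], 0.79), ([416.0, 153.0, 22.0, 32.0], 0.79), ([457.0, 210.0, 13.0, 68.0], 0.63)]
rest_66 [([382.0, 206.0, 19.0, 58.0], 0.94), ([340.0, 218.0, 16.0, 60.0], 0.92), ([421.0, 203.0, 17.0, 33.0], 0.79), ([416.0, 153.0, 22.0, 32.0], 0.79), ([457.0, 210.0, 13.0, 68.0], 0.63)]
[[-0.0, -0.95, -0.313, 79.844], [1.0, -0.0, -0.0, 0.233], [0.0, -0.313, 0.95, -120.302], [0.0, 0.0, 0.0, 1.0]]
1.0 [1.46833349e-01 9.89161243e-01 4.47048793e-05 5.24180179e-06] [181.55226196 598.06220487 253.34077701]
```

```bash
python3 - <<'E'
import cv2
a=cv2.imread("pics/top0.png")[110:290,130:490]; cv2.imwrite("pics/topc.png",cv2.resize(a,None,fx=2.2,fy=2.2,interpolation=2))
E
```

```text
(no output)
```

View pics/scene0.png

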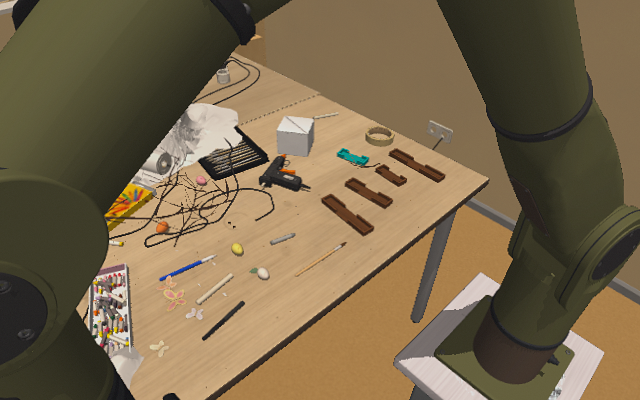

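View pics/topc.png

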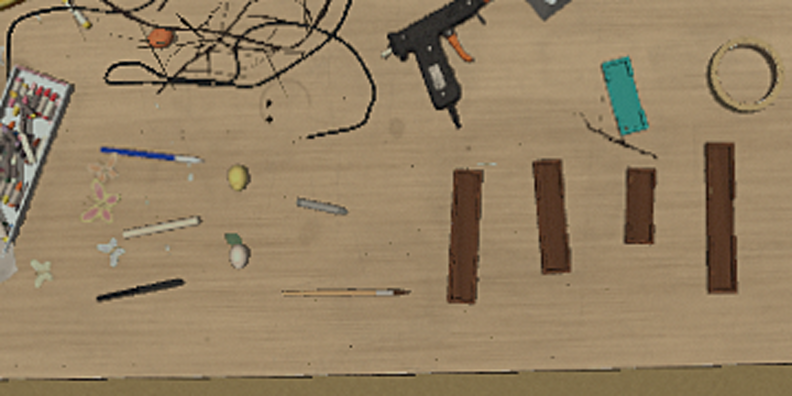

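The overview shows the blue pen at top-image px (199,180), glue stick (203,213), fineliner (194,242), crayon (276,203), brush (287,243). The four brown rests are at (341,217), (381,208), (421,203) and (457,209), and the turquoise look-alike is at (414,153). Next come close wrist views, two for each area.

```bash
cat >h.py <<'E'
from station import *
import cv2,numpy as np
from scipy.spatial.transform import Rotation as R
def cam(name,st=None):
    c=camera_info(name); K=np.array([[c["fx"],0,c["cx"]],[0,c["fy"],c["cy"]],[0,0,1]])
    if name=="wrist":
        T=np.eye(4); T[:3,:3]=R.from_quat(st["orientation"]).as_matrix(); T[:3,3]=st["eef_pos"]
        T=T@np.array(c["hand_eye"])
    else: T=np.linalg.inv(np.array(c["world_to_cam"]))
    return K,np.array(c["D"]),T
def ray(C,uv):
    K,D,T=C; p=cv2.undistortPoints(np.array(uv,float).reshape(-1,1,2),K,D).reshape(-1,2)
    d=np.c_[p,np.ones(len(p))]@T[:3,:3].T
    return T[:3,3],d/np.linalg.norm(d,axis=1)[:,None]
def onz(C,uv,z):
    o,d=ray(C,uv); return o+d*((z-o[2])/d[:,2])[:,None]
def tri(obs):  # list of (o,d): least squares point and miss
    A=[np.eye(3)-np.outer(d,d) for o,d in obs]
    p=np.linalg.solve(sum(A),sum(a@o for a,(o,d) in zip(A,obs)))
    return p,max(np.linalg.norm(a@(p-o)) for a,(o,d) in zip(A,obs))
def px(C,P):
    K,D,T=C; Ti=np.linalg.inv(T)
    return cv2.projectPoints(np.array(P,float).reshape(-1,1,3),cv2.Rodrigues(Ti[:3,:3])[0],Ti[:3,3],K,D)[0].reshape(-1,2)
DOWN=[1,0,0,0]
def shot(tag):
    bot.dwell(0.3); st=status.observe(); f=grab_frame("wrist"); cv2.imwrite(f"pics/{tag}.png",f[:,:,::-1]); return f,cam("wrist",st)
E
python3 - <<'E'
from h import *
import pickle
C=cam("top")
for n,uv in dict(pen=(199,180),glue=(203,213),fine=(194,242),cray=(276,203),brush=(287,243),r1=(341,217),r2=(381,208),r3=(421,203),r4=(457,209),tq=(414,153)).items(): print(n,np.round(onz(C,[uv],8)[0]))
TO=["paint_brush","pen","fineliner","crayon","glue_stick"]
out={}
for tag,p,things in [("tA",(520,250,260),TO),("tB",(590,180,300),TO),("rA",(570,-180,280),["rest_162"]),("rB",(510,-250,300),["rest_162"])]:
    for q in (DOWN,[0,1,0,0]):
        try: bot.goto(p,q); break
        except bot.Unreachable: print(tag,"unreach",q)
    f,Cm=shot(tag); o={}
    for t in things:
        o[t]=[]
        for m in masks_of("wrist",t):
            pts=np.argwhere(m["pixels"])[:,::-1].astype(np.float32)
            if len(pts)<20: continue
            o[t].append((m["confidence"],m["pixels"]))
            (c,s,a)=cv2.minAreaRect(pts); print(tag,t,round(m["confidence"],2),np.round(c),np.round(s),np.round(onz(Cm,[c],8)[0]))
    out[tag]=(Cm,o)
pickle.dump(out,open("o.pkl","wb")); print(status.observe()["t"])
E
```

```text
pen [608. 333.   8.]
glue [514. 323.   8.]
fine [433. 350.   8.]
cray [537. 115.   8.]
brush [424.  87.   8.]
r1 [493. -66.   8.]
r2 [ 515. -178.    8.]
r3 [ 526. -290.    8.]
r4 [ 507. -391.    8.]
tq [ 667. -276.    8.]
tA paint_brush 0.66 [438. 227.] [107.   5.] [429.  92.   8.]
tA pen 0.85 [258.  93.] [111.   8.] [609. 334.   8.]
tA fineliner 0.48 [257.  92.] [109.   9.] [609. 335.   8.]
tA crayon 0.88 [428. 151.] [49.  8.] [537. 117.   8.]
tB paint_brush 0.55 [372. 255.] [ 4. 75.] [430. 107.   8.]
tB pen 0.71 [221. 250.] [ 6. 66.] [437. 352.   8.]
tB pen 0.6 [219. 144.] [95.  7.] [609. 335.   8.]
tB fineliner 0.79 [220. 250.] [ 6. 68.] [437. 352.   8.]
tB crayon 0.52 [369. 192.] [41.  8.] [538. 117.   8.]
tB glue_stick 0.76 [234. 204.] [ 7. 65.] [517. 322.   8.]
rA rest_162 0.96 [472. 199.] [ 30. 130.] [ 515. -392.    8.]
rA rest_162 0.84 [324. 195.] [98. 27.] [ 520. -176.    8.]
rA rest_162 0.81 [248. 208.] [111.  27.] [499. -64.   8.]
rA rest_162 0.78 [400.  84.] [79. 31.] [ 670. -273.    8.]
rA rest_162 0.58 [403. 189.] [27. 66.] [ 529. -289.    8.]
rB rest_162 0.88 [424. 155.] [ 29. 134.] [ 515. -390.    8.]
rB rest_162 0.84 [354. 146.] [27. 69.] [ 528. -289.    8.]
rB rest_162 0.78 [346.  36.] [80. 29.] [ 669. -274.    8.]
rB rest_162 0.75 [200. 166.] [114.  29.] [498. -64.   8.]
rB rest_162 0.61 [275. 151.] [101.  30.] [ 520. -176.    8.]
7.0917
```

View pics/tA.png

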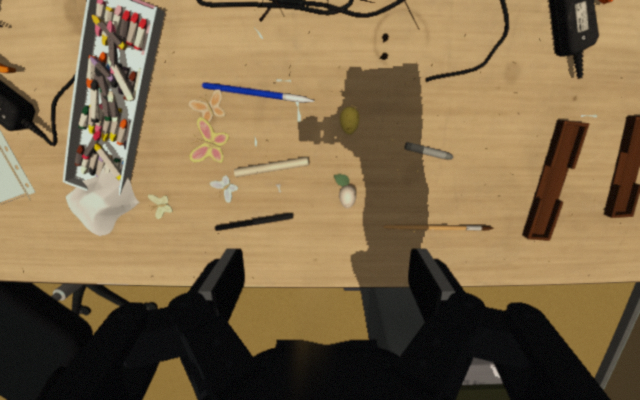

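View pics/tB.png

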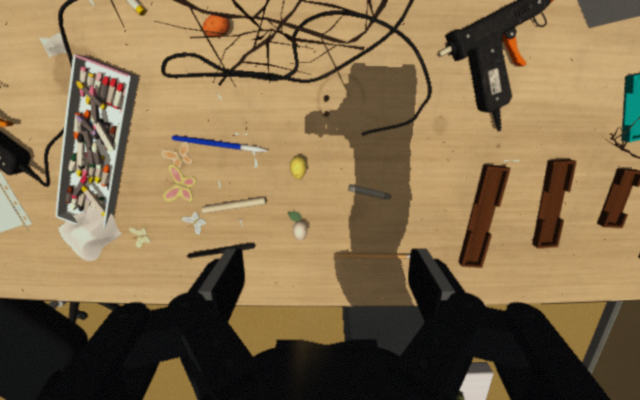

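View pics/rA.png

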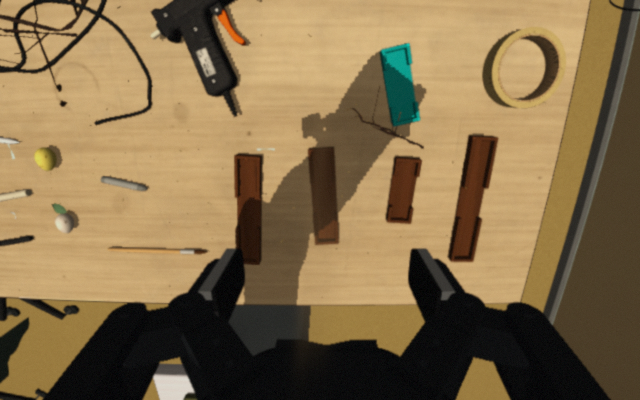

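The wrist views show all tools clear of each other: pen at (258,93), fineliner (255,221), crayon (428,151) and brush (440,227) in tA. In rA the rests are at (248,208), (324,195), (403,189) and (472,199), and the turquoise one at (400,84). Next I triangulate.

```bash
cat >>h.py <<'E'
def seg(img,a,b,m=7):
    """refine the ends of a thin thing seen from a to b: colour distance from its surroundings"""
    lab=cv2.cvtColor(img,cv2.COLOR_BGR2LAB).astype(float)
    out=np.zeros(img.shape[:2],np.uint8); A=(int(a[0]),int(a[1])); B=(int(b[0]),int(b[1]))
    cv2.line(out,A,B,1,2*m); core=np.zeros_like(out); cv2.line(core,A,B,1,9)
    bg=np.median(lab[(out>0)&(core==0)],axis=0); d=np.linalg.norm(lab-bg,axis=2); d[out==0]=0
    t,_=cv2.threshold(np.clip(d[out>0],0,255).astype(np.uint8),0,1,cv2.THRESH_OTSU)
    n,l,s,_=cv2.connectedComponentsWithStats((d>t*.8).astype(np.uint8)); k=1+np.argmax(s[1:,4])
    return ends(l==k)
def ends(mask):
    p=np.argwhere(mask)[:,::-1].astype(float); c=p.mean(0); u=np.linalg.svd(p-c,full_matrices=False)[2][0]
    u=u*np.sign(u[np.argmax(abs(u))]); t=(p-c)@u
    return c+u*t.min(),c+u*t.max()
E
python3 - <<'E'
from h import *
import pickle
o=pickle.load(open("o.pkl","rb")); im={t:cv2.imread(f"pics/{t}.png") for t in o}; im["top"]=cv2.imread("pics/top0.png")
C={t:o[t][0] for t in o}; C["top"]=cam("top")
cr=lambda x,y:(130+x/2.2,110+y/2.2)
S={"pen":dict(tA=((203,85),(312,100)),tB=((173,137),(266,150)),top=(cr(101,150),cr(200,160))),
"fineliner":dict(tA=((217,228),(293,215)),tB=((189,255),(254,244)),top=(cr(98,299),cr(184,282))),
"crayon":dict(tA=((405,146),(452,156)),tB=((348,188),(391,196)),rA=((102,179),(147,188)),top=(cr(297,202),cr(346,211))),
"brush":dict(tA=((386,226),(493,228)),rA=((108,248),(206,251)),top=(cr(283,293),cr(409,292))),
"glue":dict(tA=((236,172),(308,161)),tB=((203,209),(266,200)))}
res={}
for n,v in S.items():
    E={k:seg(im[k],*ab) for k,ab in v.items()}
    if n=="brush": E["tA"]=ends(o["tA"][1]["paint_brush"][0][1])
    P=[]
    for i in (0,1): P.append(tri([(ray(C[k],[E[k][i]])[0],ray(C[k],[E[k][i]])[1][0]) for k in E]))
    for k in E:
        q=onz(C[k],E[k],5); print("  ",n,k,np.round(E[k]).tolist(),"mid",np.round(q.mean(0)[:2],1),"len",round(np.linalg.norm(q[0]-q[1]),1),"yaw",round(np.arctan2(*(q[1]-q[0])[1::-1]),3))
    p,q=P[0][0],P[1][0]; print(n,"tri mid",np.round((p+q)/2,1),"len",round(np.linalg.norm(p-q),1),"miss",round(P[0][1],1),round(P[1][1],1))
for i,c in enumerate([(500,-65),(520,-177),(529,-289),(515,-391)]):
    ob=[]
    for t in ("rA","rB"):
        for cf,m in o[t][1]["rest_162"]:
            r=cv2.minAreaRect(np.argwhere(m)[:,::-1].astype(np.float32)); w=onz(C[t],[r[0]],10)[0]
            if np.hypot(*(w[:2]-c))<40:
                b=onz(C[t],cv2.boxPoints(r),12)[:,:2]; e=[b[1]-b[0],b[2]-b[1]]; l=max(e,key=np.linalg.norm); l=l*np.sign(l[0])
                oo,d=ray(C[t],[r[0]]); ob.append((oo,d[0])); g=ends(m); g=onz(C[t],g,12); gy=g[1]-g[0]; gy*=np.sign(gy[0])
                print("rest",i,t,np.round(w[:2],1),"size",[round(np.linalg.norm(x)) for x in e],"yaw",round(np.arctan2(l[1],l[0]),3),round(np.arctan2(gy[1],gy[0]),3))
    print("  tri",np.round(tri(ob)[0],1),round(tri(ob)[1],1))
E
```

```text
pen tA [[202.0, 85.0], [282.0, 96.0]] mid [611.7 354.2] len 100.2 yaw -1.715
   pen tB [[172.0, 137.0], [240.0, 147.0]] mid [611.9 354.4] len 99.5 yaw -1.716
   pen top [[176.0, 178.0], [209.0, 181.0]] mid [610.6 353.4] len 97.5 yaw -1.709
pen tri mid [611.4 354.3   3.9] len 99.2 miss 1.7 0.5
   fineliner tA [[215.0, 228.0], [293.0, 215.0]] mid [435.8 353.5] len 115.4 yaw -1.391
   fineliner tB [[187.0, 255.0], [255.0, 246.0]] mid [434.6 353.4] len 116.7 yaw -1.413
   fineliner top [[174.0, 245.0], [213.0, 237.0]] mid [434.2 352.7] len 115.1 yaw -1.393
fineliner tri mid [434.5 353.7   3.7] len 116.4 miss 1.0 1.3
   crayon tA [[398.0, 145.0], [452.0, 155.0]] mid [537.6 120. ] len 74.4 yaw -1.753
   crayon tB [[346.0, 181.0], [350.0, 197.0]] mid [540.4 147.9] len 25.0 yaw -2.879
   crayon rA [[101.0, 177.0], [148.0, 188.0]] mid [538.6 114.7] len 70.4 yaw -1.812
   crayon top [[265.0, 201.0], [288.0, 206.0]] mid [535.5 114.6] len 67.6 yaw -1.808
crayon tri mid [535.9 125.9  -6.4] len 55.9 miss 4.6 43.5
   brush tA [[384.0, 226.0], [491.0, 228.0]] mid [427.   89.7] len 156.5 yaw -1.591
 
[... 335 characters left out ...]
 [267.0, 199.0]] mid [516.6 322.9] len 104.6 yaw -1.407
glue tri mid [516.1 323.4   2.9] len 102.9 miss 0.1 0.3
rest 0 rA [500.  -64.9] size [37, 173] yaw -0.071 -0.052
rest 0 rB [498.1 -64.8] size [41, 170] yaw -0.088 -0.079
  tri [497.2 -62.7   4. ] 0.7
rest 1 rA [ 520.9 -175.7] size [36, 146] yaw 0.072 0.059
rest 1 rB [ 520.1 -175.9] size [41, 145] yaw 0.057 0.062
  tri [ 519.7 -175.6    7.1] 0.2
rest 2 rA [ 529.8 -288.1] size [97, 38] yaw -0.09 -0.106
rest 2 rB [ 528.5 -288.7] size [98, 37] yaw -0.063 -0.063
  tri [ 527.9 -289.4    4.7] 0.3
rest 3 rA [ 515.3 -390.7] size [195, 42] yaw -0.027 -0.032
rest 3 rB [ 515.8 -389.8] size [193, 40] yaw -0.04 -0.024
  tri [ 516.6 -388.6   13.8] 0.1
```

Measurements agree: tool ends triangulate at about 3–4 mm high, and lengths match the sizes given. Each rest's length identifies it. I start with the brush.

```bash
cat >>h.py <<'E'
TOOLS=dict(paint_brush=(428.5,87,-1.598,8),pen=(609.2,334.7,-1.714,9),fineliner=(435,353.5,-1.396,10),crayon=(537,116,-1.81,10))
RESTS=dict(paint_brush=(515.6,-390,-.03),pen=(499,-64.5,-.07),fineliner=(520.3,-176,.062),crayon=(529,-288.7,-.08))
def Q(a): return (R.from_euler("z",a)*R.from_quat(DOWN)).as_quat()
def pick_q(x,y,yaw,z=120):
    q0=np.array(status.observe()["qpos"]); best=None
    for a in (yaw,yaw+np.pi):
        j=planner.ik([x,y,z],Q(a))
        if j is not None and planner.ik([x,y,25],Q(a)) is not None:
            c=np.abs(np.array(j)-q0).max()
            if best is None or c<best[0]: best=(c,a)
    return Q(best[1])
def st(tag):
    s=status.observe(); print(tag,"t",round(s["t"],1),"gap",round(float(s["finger_gap"]),1),"F",np.round(s["ft_force"],1),"grip",np.round(s["gripper_force"],1),"p",np.round(s["eef_pos"],1))
def pick(n):
    x,y,a,w=TOOLS[n]; q=pick_q(x,y,a); bot.release(); bot.goto([x,y,120],q); bot.movel([x,y,45],q,200); bot.movel([x,y,24.5],q,60)
    st("down"); bot.gripper_close(30); st("closed"); bot.movel([x,y,120],q,150); st("lifted")
def place(n,dx=0,dy=0):
    x,y,a=RESTS[n]; x+=dx; y+=dy; q=pick_q(x,y,a); bot.goto([x,y,120],q); bot.movel([x,y,50],q,200); bot.movel([x,y,31],q,50)
    st("placed"); bot.release(); bot.movel([x,y,120],q,200); st("up")
E
python3 - <<'E'
from h import *
pick("paint_brush"); shot("b1")
E
```

```text
Traceback (most recent call last):
  File "h.py", line 54, in pick
    x,y,a,w=TOOLS[n]; q=pick_q(x,y,a); bot.release(); bot.goto([x,y,120],q); bot.movel([x,y,45],q,200); bot.movel([x,y,24.5],q,60)
                                                                             ~~~~~~~~~^^^^^^^^^^^^^^^^
station.Unreachable: the arm cannot follow that straight line within its joint ranges
```

```bash
python3 - <<'E'
from h import *
st("now"); print(np.round(status.observe()["qpos"],2))
x,y,a,_=TOOLS["paint_brush"]
for aa in (a,a+np.pi):
  for z in (160,120,100,80,60,45,24.5):
    j=planner.ik([x,y,z],Q(aa)); print(round(aa,2),z,None if j is None else np.round(j,2))
E
```

```text
now t 8.8 gap 85.7 F [-0.2  0.1  0.2] grip 0.0 p [429.7  86.  120.3]
[-0.34  0.72  0.06  2.24 -0.22  0.19 -0.11]
-1.6 160 [ 0.39  0.94 -1.26  2.18  1.15  1.    1.55]
-1.6 120 [-0.34  0.72  0.06  2.24 -0.22  0.18 -0.11]
-1.6 100 [-0.46  0.79  0.25  2.25 -1.    0.21 -2.46]
-1.6 80 [ 0.19  0.94 -0.83  2.23  1.35  0.66  1.43]
-1.6 60 [-0.05  0.88 -0.41  2.25  1.38  0.32  1.42]
-1.6 45 [ 0.18  1.02 -0.83  2.24  1.48  0.69  1.32]
-1.6 24.5 [ 0.36  1.3  -1.26  2.23  1.54  1.16  1.3 ]
1.54 160 [-0.37  0.64  0.1   2.21 -0.21  0.3  -0.12]
1.54 120 [-0.34  0.72  0.06  2.24 -0.22  0.18 -0.11]
1.54 100 [-0.33  0.77  0.04  2.25 -0.22  0.13 -0.11]
1.54 80 [-0.32  0.81  0.02  2.25 -0.23  0.08 -0.11]
1.54 60 [-0.19  0.86 -0.19  2.25  1.29  0.15 -1.63]
1.54 45 [ 0.28  1.12 -1.04  2.23  1.48  0.9  -1.82]
1.54 24.5 [ 0.36  1.3  -1.26  2.23  1.54  1.16 -1.84]
```

```bash
python3 - <<'E'
from h import *
x,y,a,_=TOOLS["paint_brush"]
j=planner.ik([x,y,160],Q(a)); bot.move_joints(j); s=status.observe()
print(np.round(s["qpos"],2),np.round(s["orientation"],3),np.round(Q(a),3)); st("h")
for z in (70,45,24.5):
    try: bot.movel([x,y,z],None,150); st(z)
    except bot.Unreachable: print("no",z)
print(np.round(status.observe()["qpos"],2))
E
```

```text
[ 0.39  0.94 -1.26  2.18  1.15  1.    1.55] [-0.697  0.717  0.    -0.001] [ 0.697 -0.717  0.     0.   ]
h t 10.2 gap 85.6 F [-0.5 -0.4  0.3] grip 0.0 p [428.2  86.5 159.7]
70 t 11.0 gap 85.1 F [-0.8  0.3  0.1] grip 0.0 p [428.6  87.5  70.4]
45 t 11.3 gap 85.7 F [-0.4  0.4 -0.6] grip 0.0 p [428.4  87.1  45.5]
24.5 t 11.6 gap 85.9 F [1.3 1.2 0.1] grip 0.0 p [428.4  87.1  25.1]
[ 0.3   1.19 -1.08  2.23  1.54  0.96  1.29]
```

```bash
sed -i 's/bot.movel(\[x,y,45\],q,200); bot.movel(\[x,y,24.5\],q,60)/bot.movel([x,y,45],None,200); bot.movel([x,y,24.5],None,60)/; s/bot.movel(\[x,y,120\],q,1/bot.movel([x,y,120],None,1/; s/bot.movel(\[x,y,50\],q,200); bot.movel(\[x,y,31\],q,50)/bot.movel([x,y,50],None,200); bot.movel([x,y,31],None,50)/; s/bot.movel(\[x,y,120\],q,200)/bot.movel([x,y,120],None,200)/' h.py
python3 - <<'E'
from h import *
x,y,a,_=TOOLS["paint_brush"]
bot.gripper_close(30); st("closed"); bot.movel([x,y,130],None,150); st("lifted"); shot("b1")
rx,ry,ra=RESTS["paint_brush"]
for z in (120,31): print(planner.ik([rx,ry,z],Q(ra)))
E
```

```text
closed t 12.3 gap 5.7 F [-0.7 -0.5  3.6] grip 32.4 p [428.5  87.   24.7]
lifted t 13.1 gap 5.3 F [ 1.7  1.2 -0.7] grip 32.0 p [428.2  86.6 129.4]
[ 0.2505826   0.9896736   0.6546347   1.62415415 -0.78158358  0.80739001
 -0.35007873]
[ 0.34956991  1.07154136  0.4396986   1.6367708  -0.72085463  0.60189278
 -0.4029294 ]
```

View pics/b1.png

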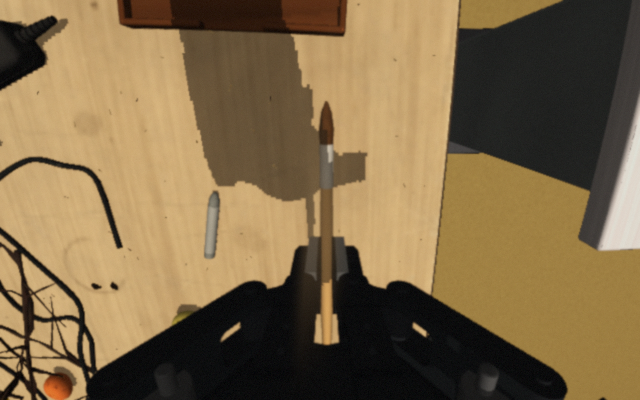

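The brush is held straight and roughly central, with its tip at (327,102). I check the offset along its length, then place it.

```bash
python3 - <<'E'
from h import *
s=status.observe(); C=cam("wrist",s); p=onz(C,[(327,102),(323,345)],s["eef_pos"][2]-18); print("tip rel",np.round(p-s["eef_pos"],1))
place("paint_brush"); 
pick("pen"); shot("p1")
E
```

```text
tip rel [[ -1.9 -79.2 -18. ]
 [  4.3  63.6 -18. ]]
placed t 16.3 gap 5.5 F [0.7 0.  0.6] grip 32.0 p [ 515.6 -389.9   30.9]
up t 17.6 gap 85.0 F [ 0.1  1.6 -0.4] grip 0.0 p [ 514.9 -390.2  119.4]
down t 21.4 gap 85.2 F [0.4 0.3 0.3] grip 0.0 p [609.1 334.6  24.3]
closed t 22.1 gap 6.2 F [ 0.3 -0.6  1. ] grip 31.6 p [609.3 334.8  24.7]
lifted t 22.9 gap 6.4 F [ 0.5  0.2 -0.4] grip 31.4 p [609. 334. 119.]
```

View pics/p1.png

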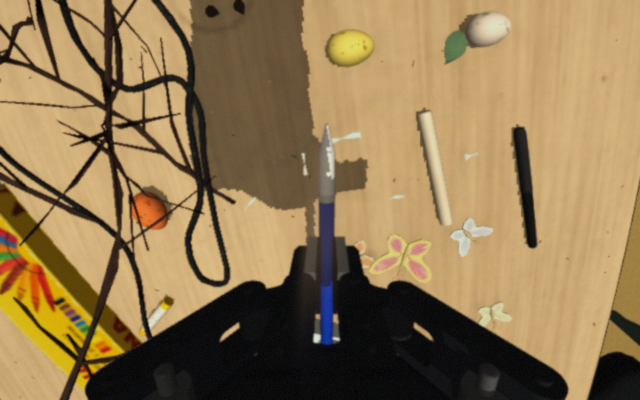

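The pen is held straight, with its tip at (327,124). The glue stick and fineliner are undisturbed. I carry on with the rest.

```bash
python3 - <<'E'
from h import *
def off(n,t):
    s=status.observe(); print(n)
place("pen"); pick("fineliner"); 
if status.observe()["finger_gap"]>3: place("fineliner"); pick("crayon")
if status.observe()["finger_gap"]>3: shot("c1"); place("crayon")
E
```

```text
placed t 25.8 gap 6.0 F [-0.5 -0.2 -0.2] grip 31.4 p [498.9 -64.5  30.9]
up t 27.2 gap 85.7 F [-0.1 -0.4  0.9] grip 0.0 p [498.7 -65.  119.5]
down t 30.0 gap 85.2 F [-0.4 -1.2 -1.2] grip 0.0 p [434.8 353.4  24.3]
closed t 30.6 gap 7.2 F [0.3 0.  1.9] grip 31.3 p [435.1 353.6  24.7]
lifted t 31.4 gap 7.4 F [ 0.5 -0.4 -0.9] grip 31.1 p [434.9 352.8 119.2]
placed t 34.4 gap 7.3 F [ 0.7 -0.  -0.3] grip 31.1 p [ 520.2 -176.    30.9]
up t 35.7 gap 85.1 F [-0.4 -0.9 -0.2] grip 0.0 p [ 519.8 -176.4  119.4]
down t 38.1 gap 85.4 F [ 0.4 -0.3 -0. ] grip 0.0 p [536.8 116.   24.3]
closed t 38.8 gap 7.9 F [-0.2 -0.4  1.8] grip 32.6 p [537.1 116.1  24.7]
lifted t 39.6 gap 7.9 F [-0.4 -0.8 -0.3] grip 32.3 p [536.6 115.4 119.2]
placed t 42.4 gap 7.9 F [-0.6 -0.3 -0.1] grip 32.3 p [ 528.9 -288.7   30.9]
up t 43.8 gap 85.6 F [-0.4  0.1 -0.4] grip 0.0 p [ 528.3 -288.9  119.4]
```

```bash
python3 - <<'E'
from h import *
bot.goto([560,-120,270],DOWN); f,_=shot("v1"); bot.goto([560,-330,270],DOWN); g,_=shot("v2")
r=lambda a:cv2.resize(a,None,fx=2,fy=2,interpolation=2)
cv2.imwrite("pics/v1c.png",r(f[90:270,180:560,::-1])); cv2.imwrite("pics/v2c.png",r(g[90:270,100:480,::-1]))
t=grab_frame("top"); cv2.imwrite("pics/topend.png",r(t[110:290,130:510,::-1]))
E
```

```text
(no output)
```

View pics/v1c.png

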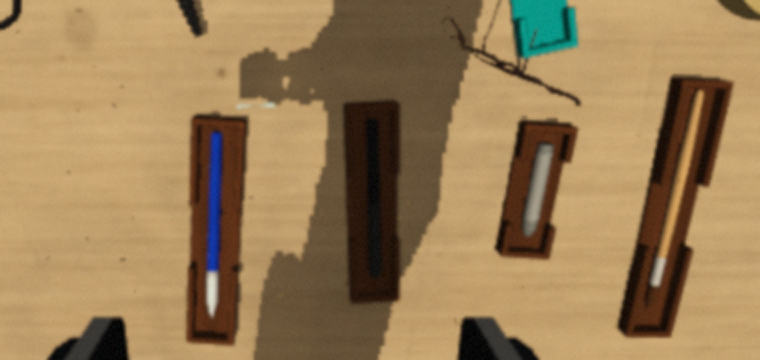

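View pics/v2c.png

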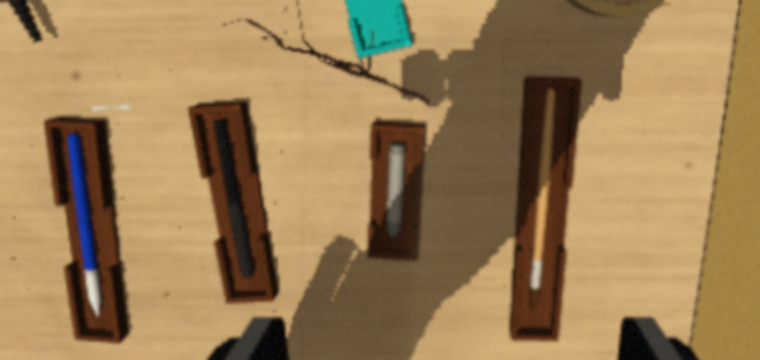

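View pics/topend.png

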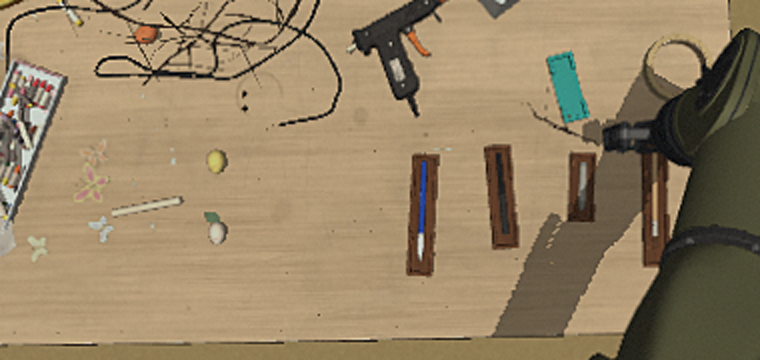

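Both close views show all four tools lying flat inside the rests made for them: pen, fineliner, crayon and brush at about (85,220), (232,200), (396,190) and (543,190) in v2c. The glue stick (147,206 in the top crop) and the eggs have not moved. I hand the job in.

```bash
python3 -c "
from station import *
print(ticket.job_done())"
```

```text
the job is handed in; nothing more can be done
None
```

The paint brush, pen, fineliner and crayon each lie flat in the rest made for their length, the glue stick was left where it was, and the job is handed in after about 48 s of robot time.

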